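Reload the bench stapler with the wide staple strip

ROBOT

A 7-joint arm with a two-finger parallel gripper is mounted at the origin on the work surface. World frame = base frame: x ahead of the robot, y to its left, z up, the work surface at z = 0. Lengths are in m, angles in rad, forces in N, time in s.
With the tool pointing down it reaches from about 0.35 to 0.9 m from the base axis. Payload 8.1 kg.
Tool frame: the origin (TCP) lies between the finger pads; the fingertips stand ahead of it and the grasp point (between the pads) is the TCP (arm.nose_length is the z of the fingertips in the tool frame, in m); z points along the fingers, y is the line along which they close (so a half turn about z gives the same grasp; the last joint's range is limited). The gripper opens to 92 mm and grips with 3 to 60 N. Pads are 19 mm wide; open, the fingers measure 130 mm over their backs; the gripper's body (75 mm by 190 mm) begins 47 mm behind the grasp point.
Start: joints at [1.137, 0.434, 0.025, 1.573, -0.012, 1.134, -0.075], TCP at [0.203, -0.591, 0.246] pointing down, gripper open.
Joint ranges: [-2.62, 2.62], [-0.44, 2.09], [-1.27, 1.32], [0.08, 2.57], [-1.32, 4.46], [0.12, 2], [-2.74, 2.74]. Speed limits (rad/s): [2.22, 2.22, 3.01, 3.01, 3.14, 3.14, 3.14].

INTERFACE

Orientations are given as a rotation vector (axis times angle).
In Python, from cell import sensors, optics, arm gives the robot as it stands.
- The arm moves only by the tool arm_command, never from a script. Its argument "deltas" is one flat list of numbers, 7 for each row, row after row: the turn, a rotation vector about the world's x, y, z as a fraction of full scale, then the shift along the world's x, y, z as a fraction of full scale, then the finger opening in mm, from 0 to 91.8. In form: [wx, wy, wz, dx, dy, dz, fingers, wx, wy, wz, dx, dy, dz, fingers, ...]. A call has 1 to 20 rows; each row is the pose to reach, as a shift and turn from the pose commanded when the call began; what a row does not reach only later rows make up. Full scale, the value 1, is 1 m for a shift and 90 degrees for a turn. A row lasts 1/10 s, in which the tool goes at most 50 mm and 8.59 degrees, less where a joint would pass 70% of its speed; a pose out of reach is approached as far as the arm can. A call with a number of a shift or a turn outside -1 to 1 is refused whole. A call with a gripper value outside its range is refused whole. The fingers move at their own pace and stop on an object; "force" is the grip in N (left out, the last holds). Time passes only in rows, so rows that repeat a pose let the fingers close. It gives the time, the measured TCP pose, the force, the opening and the grip force at its end, in the units of the state.
- sensors.observe(): the state, without advancing time (a new reading comes with each control period).
- optics.get_image(name): name is "scene" or "side" or "wrist"; returns the picture (480x640x3 uint8, blue, green, red); there is no depth.
- optics.calibration(name): a dict with "camera_matrix" (3x3 intrinsics, pixels), "rvec" (rotation vector, rad) and "tvec" (3), from world to camera coordinates, as OpenCV has them. Camera axes: x right, y down, z forward; pixel columns grow to the right and rows downward; lengths in m; the calibration is good to about 2 mm. A picture is of the moment at which its call begins: read the wrist's pose just before it. calibration takes no time and is no camera call; for the wrist camera it gives the pose at the moment of the call.
- arm.sign_off(): hands the job in; it is judged then, once.
The state is a dict: "clock": time; "joints": joint angles; "dq": joint speeds; "joint_efforts": joint torques, N m; "position": TCP position; "ee_rot": TCP orientation; "force": force on the tool from outside, world axes, zero at the start; "ft_torque": the same for the moment, N m; "width": opening from 0.0 (shut) to 1.0 (fully open); "gripper_force": force on a finger pad.
Only numpy, scipy, OpenCV 4.12 (cv2) and the standard library are available. Lean on these libraries where they do the work, as an engineer would, in place of code of your own. Each camera call takes 0.05 s, during which the arm holds its last target. There are 200 camera calls.

TASK

Load the bench stapler that closes the cartons of fittings: slide its size slide fully to the wide end stop (towards the head), pull the feed rail back, lay the wider of the two staple strips crown up in the channel, and slide the feed rail fully home so that it pushes the strip up against the nose under the head. Leave the size slide at wide, let go of everything, and leave the narrow strip, the bin and the loose fittings where they are.

Things in the scene. Friction and masses are not known exactly. Their poses are not given: they have to be found in the camera images.
- stapler: Fixed bench stapler: steel base plate 12 mm thick, x -150..+180, y -60..+95 mm, with a grey head at the +x end (x 120..180, y -48..+48, 106 mm tall, press handle reaching x 215, 138 mm up). Origin on the bench surface under the channel; x points along the channel towards the head, y across towards the size slide (the robot's side), z up. 'Stapler x' and 'y' are in this frame.
- channel (a point): Point on the channel floor (the plate's top, 12 mm above the bench) at stapler x 42, y 0 mm: where the strip's centre can be laid down. The channel's two side walls are 12 mm high (tops 24 mm above the bench), 10 mm thick. One is fixed, inner face at stapler y -18 mm; the other is the movable fence.
- fence_face (a point): Middle of the top inner edge of the movable fence, the channel wall on the +y side, from stapler x -37 to +118 mm. Its inner face is at stapler y +4 mm with the size slide at narrow and +18 mm at wide, so the channel is 22 to 36 mm wide.
- nose (a point): Foot of the nose wall inside the head, at stapler x 150, y 0 mm, 12 mm above the bench. Below the head a passage 40 mm wide and 30 mm high (12 to 42 mm above the bench) runs from stapler x 120 to this wall. A fully fed strip has its front end here, its centre at stapler x 90 mm.
- size_slide (a joint): Size slide beside the channel, m: 0 = narrow stop, 0.060 = wide stop, growing along stapler +x (towards the head). Starts between 0 and 0.035, where the wide strip does not fit. It moves the fence outwards, 14 mm for the full 60 mm. Friction 3 N; stays where it is left.
- size_grip (a point): Top centre of the size slide's grip, an upright round black knob 26 mm across and 32 mm tall; this point is 66 mm above the bench, at stapler x = -20 mm + size slide travel, y +75 mm. The knob's underside is 34 mm above the bench; below it are a 14 mm square stem and a foot, 22 mm high. The track's end stops are 22 mm high.
- rail (a joint): Feed rail in the channel, m: 0 = fully home (towards the head), 0.080 = fully pulled back (away from the head). Starts between 0 and 0.015, where it leaves no room for the strip. Friction 8 N; stays where it is left.
- rail_grip (a point): Top centre of the feed rail's grip, an upright black block 22 mm along the channel, 46 mm across and 32 mm tall; this point is 74 mm above the bench, at stapler x = -15 mm - rail value, y -6 mm. The block's underside is 42 mm above the bench.
- follower_face (a point): Centre of the front of the sprung follower plate that leads the rail (18 mm wide, 15 to 35 mm above the bench), at stapler x = 45 mm - rail value when unpressed. It yields up to 25 mm: 2 N at first touch, 0.2 N more per mm. With the strip against the nose and the rail home it is pressed in 15 mm (5 N).
- wide_strip: Wide staple strip, steel, lying crown up on the bench: 120 mm long (its x), 32 mm wide (its y), 26 mm tall, 0.15 to 0.31 kg. Origin at the centre of its underside. Either end may go first. It stands 14 mm proud of the channel walls when lying in the channel.
- narrow_strip: Narrow staple strip, the same steel, 120 x 20 x 26 mm, crown up. Origin at the centre of its underside. Not to be used.
- tee: Brass tee fitting standing upright, 62 mm tall, 52 mm across, with a branch reaching 54 mm to its +y. Origin under its axis. Bystander.
- valve: Brass valve lying on the bench, 88 mm long (x), 44 mm wide, dark handwheel 52 mm across with its top at 84 mm. Origin at the centre of its underside. Bystander.
- bin: Green open stacking bin with brass fittings, 160 (x) x 100 (y) x 75 mm tall, about 0.9 kg. Origin at the centre of its underside. Bystander.
Not all that is in view belongs to the job. What is shaped like the wide_strip but brown or orange is not meant.

How it is judged:
By the outcome, as a careful person would: the job done as asked, in the order asked, and still so for the second after the job is handed in, with the robot touching nothing.
It also fails if it takes over 72 s, if anything falls off the work surface, if the arm or the gripper's body presses on something with over 40 N, if the wrist force passes 120 N, or if a joint passes its speed limit or range.

## Working session

There is one attempt and no reset: what is moved stays moved. The work goes in short steps, Python scripts to look and compute and a tool call to move; the robot and the scene stay as the last step left them, time stands still between calls to the robot, and variables do not carry over. Pictures are saved under pics/ and viewed, at most 10 in all, crops included, and the job is handed in when it is done.

Besides the shell and the picture viewer there is one more tool, called after "Request:" by a JSON object that holds its "fn" and its "kwargs", one argument or row to a line. arm_command: Moves the arm, as the interface text tells. Its arguments: {"type":"object","properties":{"deltas":{"type":"array","items":{"type":"number"}},"force":{"type":"number"}},"required":["deltas"]}

```bash
mkdir -p pics; ls; python3 - <<'E'
from cell import sensors, optics, arm
import cv2,numpy as np
s=sensors.observe();print({k:np.round(v,3) for k,v in s.items()},arm.nose_length)
for n in("scene","side"):
    cv2.imwrite(f"pics/{n}0.png",optics.get_image(n))
    c=optics.calibration(n);R=cv2.Rodrigues(np.array(c['rvec']))[0];print(n,-R.T@np.array(c['tvec']).ravel(),R[2])
E
```

```text
pics
{'clock': np.float64(0.0), 'joints': array([ 1.137,  0.435,  0.025,  1.574, -0.012,  1.134, -0.075]), 'dq': array([ 0.001,  0.   ,  0.002, -0.001,  0.001,  0.001,  0.001]), 'joint_efforts': array([ 1.0000e-03, -6.6785e+01,  9.8500e-01, -3.1446e+01, -6.0000e-02,
        4.3000e-02,  0.0000e+00]), 'position': array([ 0.203, -0.591,  0.245]), 'ee_rot': array([-3.097e+00, -5.170e-01,  1.000e-03]), 'force': array([-0.22 , -0.704, -0.132]), 'ft_torque': array([-0.028, -0.01 , -0.007]), 'gripper_force': np.float64(0.0), 'width': np.float64(1.003)} 0.019
scene [ 1.23199358 -0.72581519  0.69441687] [-0.662044    0.51671351 -0.54286729]
side [-0.24805069  0.79812663  0.7903006 ] [ 0.51976084 -0.68207524 -0.51441426]
```

View pics/scene0.png

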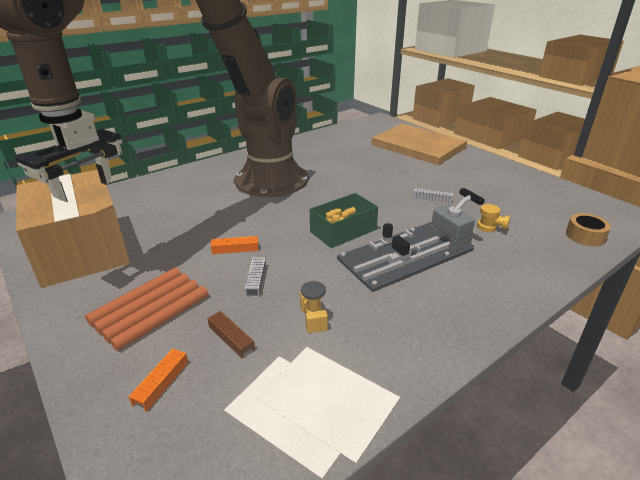

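View pics/side0.png

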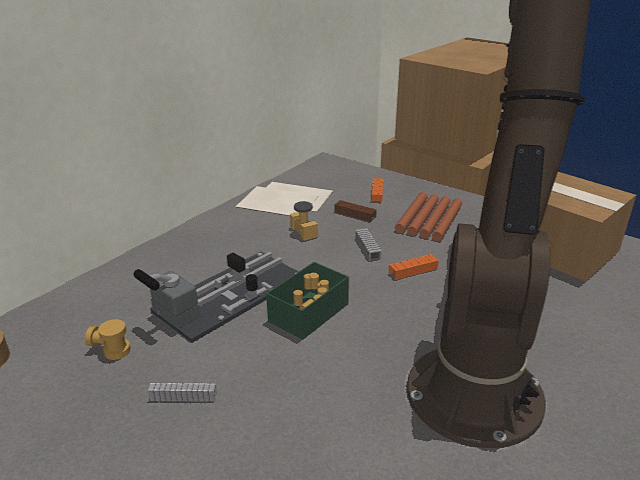

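The scene shows the stapler at scene (405,245) / side (230,295), with the bin beside it. There are two grey strips: A at scene (256,275) / side (368,244), and B at scene (433,194) / side (182,392). The orange and brown bars are decoys. I'll enlarge A, B and the stapler.

```bash
python3 - <<'E'
import cv2,numpy as np
a=cv2.imread("pics/scene0.png");b=cv2.imread("pics/side0.png")
f=lambda im,x,y,w,h,k:cv2.resize(im[y:y+h,x:x+w],None,fx=k,fy=k,interpolation=cv2.INTER_CUBIC)
top=np.hstack([f(a,230,250,50,50,6),f(b,345,220,50,50,6)])
bot=np.hstack([f(a,405,170,60,50,5),f(b,140,365,60,50,5)][:2]) 
bot=np.hstack([f(a,405,175,50,50,6),f(b,140,365,80,50,6)])
m=np.zeros((600,800,3),np.uint8);m[:300,:600]=top;m[300:,:780]=bot;cv2.imwrite("pics/strips.png",m)
cv2.imwrite("pics/stap_scene.png",f(a,330,180,160,115,5))
cv2.imwrite("pics/stap_side.png",f(b,130,240,180,110,4))
E
```

```text
(no output)
```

View pics/strips.png

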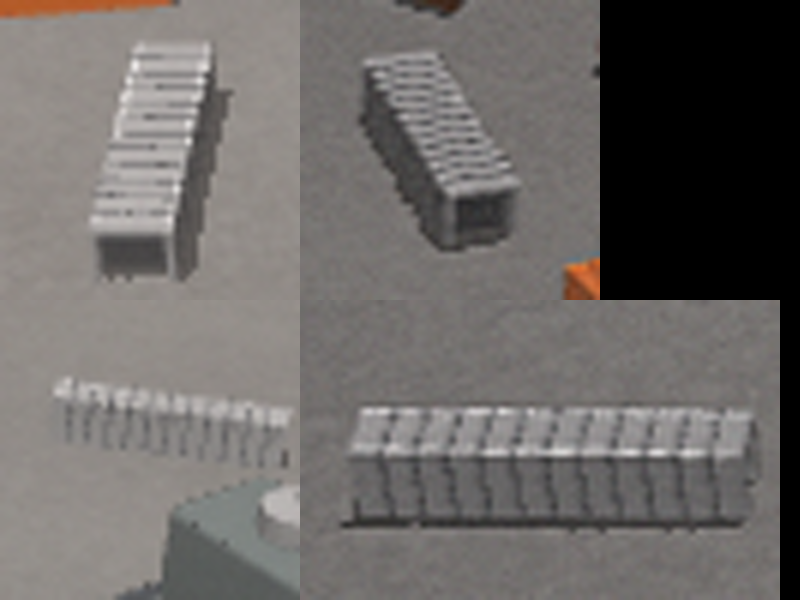

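View pics/stap_scene.png

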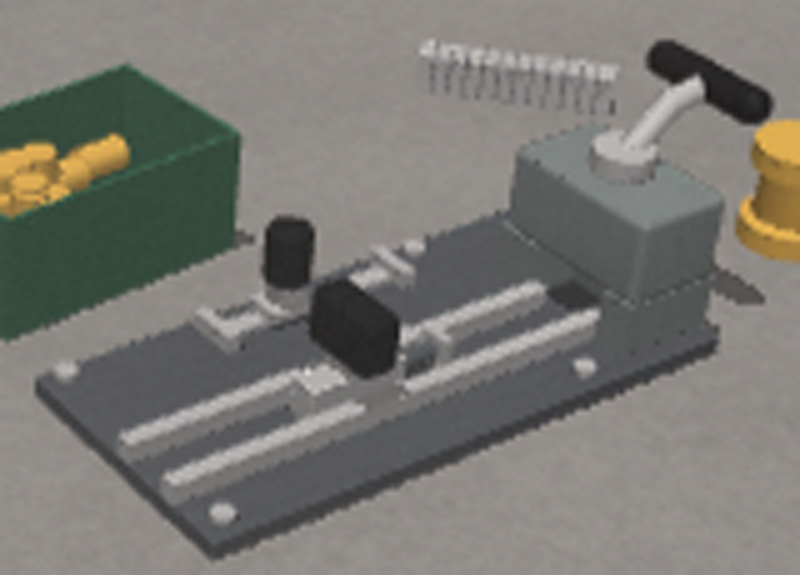

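View pics/stap_side.png

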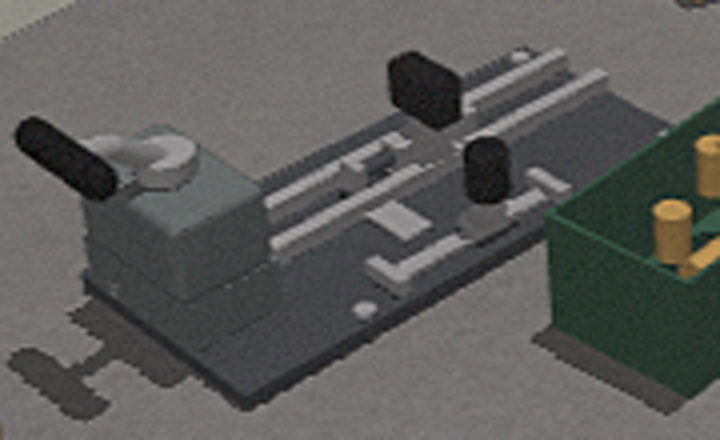

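A is the wide strip: its end face is clearly wider than tall and its top is broad. B's top is narrower than its 26 mm height. Now I'll fit the poses.

```bash
cat > h.py <<'E'
from cell import sensors, optics, arm
import cv2,numpy as np
from scipy.optimize import least_squares
C={n:optics.calibration(n) for n in("scene","side")}
def proj(n,P,c=None):
    c=c or C[n];return cv2.projectPoints(np.array(P,float).reshape(-1,1,3),np.array(c['rvec'],float),np.array(c['tvec'],float),np.array(c['camera_matrix'],float),None)[0].reshape(-1,2)
def ray(n,uv,z,c=None):
    c=c or C[n];R=cv2.Rodrigues(np.array(c['rvec'],float))[0];o=-R.T@np.array(c['tvec']).ravel()
    d=R.T@np.linalg.solve(c['camera_matrix'],[uv[0],uv[1],1]);return o+d*(z-o[2])/d[2]
def un(uv,k,off): return (np.array(uv,float)+.5)/k-.5+np.array(off)
def T(p,P):
    P=np.array(P,float);c,s=np.cos(p[2]),np.sin(p[2])
    return np.c_[p[0]+c*P[:,0]-s*P[:,1],p[1]+s*P[:,0]+c*P[:,1],P[:,2]]
E
python3 - <<'E'
from h import *
np.set_printoptions(precision=4,suppress=True)
sa=lambda u:un(u,6,(230,250)); sb=lambda u:un((u[0]-300,u[1]),6,(345,220))
print("A scene",[ray("scene",sa(u),.026)[:2] for u in((133,44),(211,44),(175,222),(92,222))])
print("A side",[ray("side",sb(u),.026)[:2] for u in((364,63),(438,54),(519,184),(447,191))])
sc=lambda u:un((u[0],u[1]-300),6,(140,365)) 
print("B side",[ray("side",un((u[0]-300,u[1]-300),6,(140,365)),.026)[:2] for u in((360,410),(755,412),(743,457),(347,455))])
ps=lambda u:un(u,5,(330,180)); pd=lambda u:un(u,4,(130,240))
print("st scene",[ray("scene",ps(u),.012)[:2] for u in((38,380),(212,545),(718,335))])
print("st side",[ray("side",pd(u),.012)[:2] for u in((245,398),(88,278),(530,48))])
print("knob",ray("scene",ps((290,226)),.066)[:2],ray("side",pd((487,146)),.066)[:2])
E
```

```text
A scene [array([ 0.3899, -0.3002]), array([ 0.4096, -0.2747]), array([ 0.4998, -0.346 ]), array([ 0.4806, -0.3708])]
A side [array([ 0.4958, -0.3422]), array([ 0.4737, -0.3686]), array([ 0.3855, -0.2947]), array([ 0.4067, -0.272 ])]
B side [array([0.48  , 0.3579]), array([0.382 , 0.2861]), array([0.3712, 0.3017]), array([0.468 , 0.3726])]
st scene [array([ 0.5   , -0.1166]), array([ 0.6503, -0.1353]), array([0.6864, 0.1909])]
st side [array([0.5261, 0.2172]), array([0.6727, 0.199 ]), array([ 0.6387, -0.1284])]
knob [0.5315 0.025 ] [0.5264 0.0286]
```

```bash
python3 - <<'E'
from h import *
np.set_printoptions(precision=4,suppress=True)
ps=lambda u:un(u,5,(330,180)); pd=lambda u:un(u,4,(130,240))
obs=[("scene",ps((38,380)),(-.15,.095,.012)),("scene",ps((212,545)),(-.15,-.06,.012)),("scene",ps((718,335)),(.18,-.06,.012)),
("side",pd((245,398)),(.18,.095,.012)),("side",pd((88,278)),(.18,-.06,.012)),("side",pd((530,48)),(-.15,-.06,.012)),
("scene",ps((290,226)),'k'),("side",pd((487,146)),'k'),("scene",ps((357,300)),'r'),("side",pd((425,68)),'r')]
def res(p):
    o=[]
    for n,uv,q in obs:
        if q=='k':q=(-.02+p[3],.075,.066)
        if q=='r':q=(-.015-p[4],-.006,.074)
        o.append(proj(n,T(p,[q]))[0]-uv)
    return np.ravel(o)
r=least_squares(res,[.6,.04,1.46,.02,.01]);print(r.x,np.degrees(r.x[2]));print(r.fun.reshape(-1,2))
print("bin top corners scene",[ray("scene",ps(u),.075)[:2] for u in((125,66),(240,134))])
b=[ray("side",pd(u),.075)[:2] for u in((549,214),)]+[ray("side",u,.075)[:2] for u in((267.5,293.5),(311,264.5),(348.5,282),(306,313))]
P=np.array(b)-r.x[:2];c,s=np.cos(r.x[2]),np.sin(r.x[2]);print("bin side",b,"stapler frame",P@np.array([[c,-s],[s,c]]))
s=sensors.observe();R=cv2.Rodrigues(s['ee_rot'])[0];print(R,s['position'])
c=optics.calibration("wrist");Rc=cv2.Rodrigues(np.array(c['rvec']))[0];o=-Rc.T@np.array(c['tvec']).ravel();print("cam in tool",R.T@(o-s['position']),R.T@Rc[2])
E
```

```text
[0.6028 0.0241 1.4639 0.0155 0.0126] 83.8729830532884
[[-1.3694 -1.615 ]
 [ 0.1349 -1.4954]
 [-0.1104 -1.5572]
 [ 0.9264 -1.2775]
 [-1.7858 -1.9762]
 [-1.4742 -1.4359]
 [-0.2713 -0.936 ]
 [-0.1645 -0.3919]
 [-0.2926 -1.0709]
 [-0.354  -0.9028]]
bin top corners scene [array([0.3581, 0.0618]), array([0.4563, 0.0596])]
bin side [array([0.4467, 0.0662]), array([0.4447, 0.0665]), array([ 0.44  , -0.0773]), array([ 0.3318, -0.07  ]), array([0.3381, 0.071 ])] stapler frame [[ 0.0252  0.1598]
 [ 0.0252  0.1617]
 [-0.1183  0.1511]
 [-0.1226  0.2595]
 [ 0.0184  0.2682]]
[[ 0.9458  0.3247 -0.0006]
 [ 0.3247 -0.9458  0.0013]
 [-0.0001 -0.0014 -1.    ]] [ 0.2028 -0.5907  0.245 ]
cam in tool [ 0.0761 -0.0004 -0.1393] [-0.2848 -0.0002  0.9586]
```

Request:
{"fn": "arm_command", "kwargs": {
  "deltas": [0,0,0.721,0.373,0.648,0.055,70,0,0,0.721,0.373,0.648,0.055,70,0,0,0.721,0.373,0.648,0.055,70,0,0,0.721,0.373,0.648,0.055,70,0,0,0.721,0.373,0.648,0.055,70,0,0,0.721,0.373,0.648,0.055,70,0,0,0.721,0.373,0.648,0.055,70,0,0,0.721,0.373,0.648,0.055,70,0,0,0.721,0.373,0.648,0.055,70,0,0,0.721,0.373,0.648,0.055,70,0,0,0.721,0.373,0.648,0.055,70,0,0,0.721,0.373,0.648,0.055,70,0,0,0.721,0.373,0.648,0.055,70,0,0,0.721,0.373,0.648,0.055,70,0,0,0.721,0.373,0.648,0.055,50,0,0,0.721,0.373,0.648,0.055,50,0,0,0.721,0.373,0.648,0.055,50,0,0,0.721,0.373,0.648,0.055,50,0,0,0.721,0.373,0.648,0.055,50]
}}

```text
clock: 2.0
position: [0.5756, 0.055, 0.3006]
ee_rot: [2.34, 2.096, -0.002]
force: [-0.0, -0.3, -1.0]
width: 0.544
gripper_force: 0.0
```

```bash
python3 - <<'E'
from h import *
import pickle
np.set_printoptions(precision=4,suppress=True)
s=sensors.observe();print(s['position'],s['joints'],s['dq'].round(3),s['clock'])
c=optics.calibration("wrist");im=optics.get_image("wrist");cv2.imwrite("pics/w1.png",im);pickle.dump(c,open("w1.pkl","wb"))
p=[.6028,.0241,1.4639]
print(proj(0,T(p,[(-.0045,.075,.066),(-.0276,-.006,.074),(-.15,.095,.012),(-.15,-.06,.012),(.12,.048,.106),(.118,-.018,.024)]),c))
E
```

```text
[0.5756 0.055  0.3006] [ 0.1985  0.3746 -0.5371  1.5745  0.1996  1.2481 -0.4817] [ 0.003 -0.004 -0.006 -0.004 -0.001 -0.    -0.002] 2.0
[[282.1144 233.2045]
 [357.1817 255.6592]
 [275.3277 326.0971]
 [391.0065 325.8584]
 [303.0413 109.6005]
 [367.2134 114.9188]]
```

View pics/w1.png

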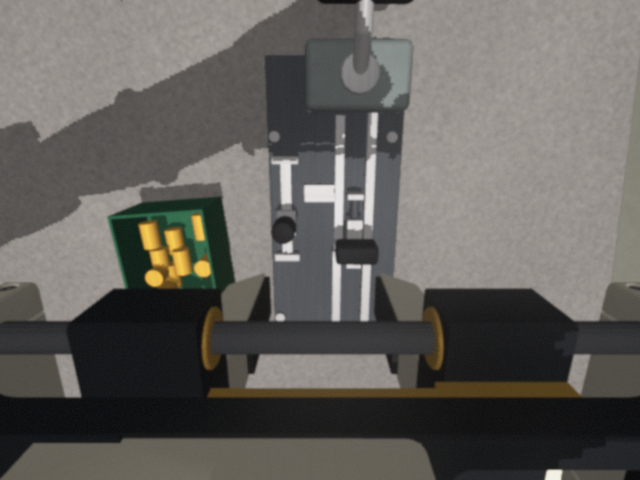

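The knob top is at about (284,230), the rail grip at (357,246) and the head front edge at row 109. That agrees with the fit to within about 2–3 mm. I'll move to the knob and grip it.

Request:
{"fn": "arm_command", "kwargs": {
  "deltas": [0,0,0,-0.046,-0.025,-0.05,50,0,0,0,-0.046,-0.025,-0.1,50,0,0,0,-0.046,-0.025,-0.15,50,0,0,0,-0.046,-0.025,-0.19,50,0,0,0,-0.046,-0.025,-0.22,50,0,0,0,-0.046,-0.025,-0.244,50,0,0,0,-0.046,-0.025,-0.244,50,0,0,0,-0.046,-0.025,-0.244,50]
}}

```text
clock: 2.85
position: [0.5301, 0.0313, 0.0574]
ee_rot: [2.339, 2.098, -0.0]
force: [0.7, 0.6, 0.2]
width: 0.547
gripper_force: 0.0
```

Request:
{"fn": "arm_command", "kwargs": {
  "deltas": [0,0,0,0,0,0,20,0,0,0,0,0,0,20,0,0,0,0,0,0,20,0,0,0,0,0,0,20,0,0,0,0,0,0,20,0,0,0,0,0,0,20,0,0,0,0,0,0,20,0,0,0,0,0,0,20],
  "force": 15
}}

```text
clock: 3.65
position: [0.5294, 0.0319, 0.0575]
ee_rot: [2.338, 2.099, -0.001]
force: [-4.5, 0.2, 7.8]
width: 0.285
gripper_force: 15.0
```

Request:
{"fn": "arm_command", "kwargs": {
  "deltas": [0,0,0,0.001,0.01,0,20,0,0,0,0.002,0.02,0,20,0,0,0,0.003,0.03,0,20,0,0,0,0.004,0.036,0,20,0,0,0,0.004,0.036,0,20,0,0,0,0.004,0.036,0,20]
}}

```text
clock: 4.25
position: [0.5336, 0.0689, 0.0575]
ee_rot: [-2.336, -2.1, -0.001]
force: [-3.2, 2.4, 7.0]
width: 0.278
gripper_force: 15.0
```

Request:
{"fn": "arm_command", "kwargs": {
  "deltas": [0,0,0,0.0004,0.004,0,20,0,0,0,0.0008,0.008,0,20,0,0,0,0.0012,0.012,0,20,0,0,0,0.0012,0.012,0,20,0,0,0,0.0012,0.012,0,20]
}}

```text
clock: 4.75
position: [0.5345, 0.0769, 0.0574]
ee_rot: [2.338, 2.095, -0.006]
force: [-4.5, -9.1, 12.3]
width: 0.279
gripper_force: 15.0
```

Request:
{"fn": "arm_command", "kwargs": {
  "deltas": [0,0,0,0.0005,0.005,0,20,0,0,0,0.0005,0.005,0,20,0,0,0,0.0005,0.005,0,20,0,0,0,0.0005,0.005,0,20]
}}

```text
clock: 5.15
position: [0.5347, 0.0792, 0.0569]
ee_rot: [2.339, 2.092, -0.011]
force: [-3.8, -15.8, 10.5]
width: 0.275
gripper_force: 15.0
```

```bash
python3 - <<'E'
from h import *
s=sensors.observe();print(s['position'],s['force'])
E
```

```text
[0.53473661 0.07921613 0.05690448] [ -3.79349039 -15.79802465  10.45322304]
```

Request:
{"fn": "arm_command", "kwargs": {
  "deltas": [0,0,0,0,-0.003,0,50,0,0,0,0,-0.003,0,50,0,0,0,0,-0.003,0,50,0,0,0,0,-0.003,0,50,0,0,0,0,-0.003,0.04,50,0,0,0,0.035,-0.05,0.08,70,0,0,0,0.07,-0.07,0.12,70,0,0,0,0.07,-0.07,0.12,70,0,0,0,0.07,-0.07,0.12,70,0,0,0,0.07,-0.07,0.12,70]
}}

```text
clock: 6.15
position: [0.6055, 0.0153, 0.1765]
ee_rot: [-2.337, -2.099, -0.0]
force: [-0.5, 0.4, -0.8]
width: 0.762
gripper_force: 0.0
```

```bash
python3 - <<'E'
from h import *
import pickle
np.set_printoptions(precision=4,suppress=True)
s=sensors.observe();print(s['position'],s['force'],s['clock'])
c=optics.calibration("wrist");im=optics.get_image("wrist");pickle.dump(c,open("w2.pkl","wb"));cv2.imwrite("pics/w2raw.png",im)
p=[.6028,.0241,1.4639]
print(proj(0,T(p,[(.04,.075,.066),(-.0276,-.006,.074),(.12,.048,.106),(.12,-.048,.106),(.118,-.018,.024),(.0,-.018,.024),(.118,.018,.024),(0,.018,.024)]),c))
x0=150;cv2.imwrite("pics/w2.png",cv2.resize(im[0:330,150:590],(800,600),interpolation=cv2.INTER_CUBIC))
E
```

```text
[0.6055 0.0153 0.1765] [-0.483   0.436  -0.7585] 6.15
[[209.3793 171.2128]
 [327.0066 267.2412]
 [224.3669  24.2137]
 [409.7232  24.0034]
 [343.0846  57.9479]
 [340.8521 213.9474]
 [294.2925  57.9974]
 [297.5163 213.9671]]
```

View pics/w2.png

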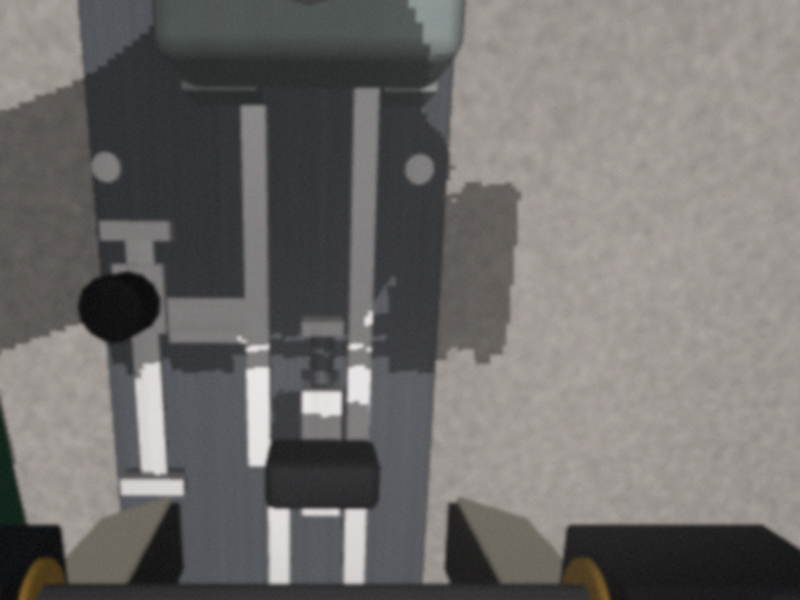

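The knob is at crop (118,305), the stapler's wide end. The channel is about 36 mm wide between the wall edges at crop x 266 and 355, and the rail grip spans 268–378 at row ~470. I'll refine the stapler pose with this view.

```bash
python3 - <<'E'
from h import *
import pickle
np.set_printoptions(precision=4,suppress=True)
c=pickle.load(open("w2.pkl","rb"));im=cv2.imread("pics/w2raw.png");g=im.mean(2)
# sub-pixel wall edges: gradient extrema on rows, near expected columns
for v in (62,70,80,90,100,110,120,130,140,150,160):
    r=np.gradient(cv2.GaussianBlur(g,(0,0),1)[v-2:v+3].mean(0))
    f=lambda lo,hi,sg:(lambda i:round(i+0.5*(sg*r[i-1]-sg*r[i+1])/(sg*r[i-1]-2*sg*r[i]+sg*r[i+1]),1))(lo+int(np.argmax(sg*r[lo:hi])))
    print(v,f(276,290,1),f(290,304,-1),f(338,350,1),f(350,364,-1))
p0=[.6028,.0241,1.4639]
for x in(.118,.04):
    print(proj(0,T(p0,[(x,.028,.024),(x,.018,.024),(x,-.018,.024),(x,-.028,.024)]),c))
E
```

```text
62 281.9 295.8 343.9 357.9
70 282.0 296.0 343.8 357.6
80 282.3 296.0 343.6 357.4
90 282.6 296.3 343.3 357.0
100 282.8 296.3 343.1 356.7
110 282.9 296.6 342.9 356.4
120 283.1 296.6 342.7 356.1
130 283.4 296.8 342.5 355.7
140 283.6 296.7 342.2 355.5
150 283.9 297.0 342.0 355.1
160 284.0 297.0 341.9 354.6
[[280.7422  58.0111]
 [294.2925  57.9974]
 [343.0846  57.9479]
 [356.641   57.9342]]
[[283.998  165.1658]
 [296.5075 165.1579]
 [341.5507 165.1296]
 [354.0653 165.1218]]
```

Request:
{"fn": "arm_command", "kwargs": {
  "deltas": [0,0,-0.0044,0.001,-0.016,-0.04,70,0,0,-0.0044,0.001,-0.016,-0.08,70,0,0,-0.0044,0.001,-0.016,-0.113,70,0,0,-0.0044,0.001,-0.016,-0.113,70,0,0,-0.0044,0.001,-0.016,-0.113,70,0,0,-0.0044,0.001,-0.016,-0.113,40,0,0,-0.0044,0.001,-0.016,-0.113,40,0,0,-0.0044,0.001,-0.016,-0.113,40,0,0,-0.0044,0.001,-0.016,-0.113,40,0,0,-0.0044,0.001,-0.016,-0.113,40,0,0,-0.0044,0.001,-0.016,-0.113,40],
  "force": 30
}}

```text
clock: 7.3
position: [0.6072, -0.0011, 0.0648]
ee_rot: [2.344, 2.09, 0.002]
force: [-1.4, 0.2, 7.9]
width: 0.498
gripper_force: 30.0
```

```bash
python3 - <<'E'
from h import *
s=sensors.observe();print(s['position'],s['force'],s['ft_torque'],s['width']*91.8,s['gripper_force'])
E
```

```text
[ 0.60715218 -0.00106851  0.06484484] [-1.42231695  0.23312229  7.92037463] [-0.0422577   0.3042283   0.03627116] 45.69997126310867 30.00187575817108
```

Request:
{"fn": "arm_command", "kwargs": {
  "deltas": [0,0,-0.0044,-0.001,-0.008,0,40,0,0,-0.0044,-0.002,-0.02,0,40,0,0,-0.0044,-0.004,-0.035,0,40,0,0,-0.0044,-0.006,-0.05,0,40,0,0,-0.0044,-0.007,-0.06,0,40,0,0,-0.0044,-0.0075,-0.066,0,40,0,0,-0.0044,-0.008,-0.07,0,40,0,0,-0.0044,-0.008,-0.07,0,40,0,0,-0.0044,-0.008,-0.07,0,40]
}}

```text
clock: 8.2
position: [0.5995, -0.068, 0.0648]
ee_rot: [-2.348, -2.086, -0.006]
force: [-0.6, 8.0, 5.0]
width: 0.498
gripper_force: 30.0
```

Request:
{"fn": "arm_command", "kwargs": {
  "deltas": [0,0,0,0,-0.003,0,40,0,0,0,0,-0.006,0,40,0,0,0,0,-0.006,0,40,0,0,0,0,-0.006,0,40]
}}

```text
clock: 8.6
position: [0.5995, -0.0683, 0.0648]
ee_rot: [-2.341, -2.087, -0.012]
force: [-0.8, 22.8, 4.8]
width: 0.5
gripper_force: 30.0
```

Request:
{"fn": "arm_command", "kwargs": {
  "deltas": [0,0,0,0,0.005,0,70,0,0,0,0,0.005,0,70,0,0,0,0,0.005,0,70,0,0,0,0,0.005,0,70,0,0,0,0,0.005,0,70,0,0,0,0,0.005,0.04,70,0,0,0,0,0.005,0.08,70,0,0,0,0,0.005,0.135,70]
}}

```text
clock: 9.4
position: [0.5976, -0.0726, 0.1939]
ee_rot: [-2.351, -2.081, 0.003]
force: [0.8, -0.4, -0.0]
width: 0.762
gripper_force: 0.0
```

```bash
python3 - <<'E'
from h import *
print(sensors.observe()['position'],sensors.observe()['ee_rot'])
for n,uv,z in(("scene",(313,290),.084),("side",(303,206),.084),("scene",(213,244),.02),("scene",(258,243),.02),("scene",(230,333),.02)): print(uv,ray(n,uv,z).round(3))
E
```

```text
[ 0.5975663  -0.07264714  0.19389347] [-2.3509597  -2.08076544  0.00320722]
(313, 290) [ 0.641 -0.297  0.084]
(303, 206) [ 0.625 -0.282  0.084]
(213, 244) [ 0.271 -0.347  0.02 ]
(258, 243) [ 0.338 -0.252  0.02 ]
(230, 333) [ 0.584 -0.464  0.02 ]
```

Request:
{"fn": "arm_command", "kwargs": {
  "deltas": [0,0,0.649,-0.155,-0.249,0,70,0,0,0.649,-0.155,-0.249,0,70,0,0,0.649,-0.155,-0.249,0,70,0,0,0.649,-0.155,-0.249,0,70,0,0,0.649,-0.155,-0.249,0,70,0,0,0.649,-0.155,-0.249,0,70,0,0,0.649,-0.155,-0.249,0,70,0,0,0.649,-0.155,-0.249,0,70,0,0,0.649,-0.155,-0.249,0,70,0,0,0.649,-0.155,-0.249,0,70,0,0,0.649,-0.155,-0.249,0,70]
}}

```text
clock: 10.5
position: [0.4445, -0.32, 0.1939]
ee_rot: [1.036, 2.966, 0.0]
force: [-0.6, 0.1, 0.9]
width: 0.764
gripper_force: 0.0
```

```bash
python3 - <<'E'
from h import *
s=sensors.observe();print(s['position'],s['ee_rot'],s['joints'].round(2))
c=optics.calibration("wrist");im=optics.get_image("wrist");cv2.imwrite("pics/w3.png",im)
p=[.4427,-.3212,np.radians(-38.6)]
print(proj(0,T(p,[(.06,.016,.026),(.06,-.016,.026),(-.06,-.016,.026),(-.06,.016,.026)]),c))
E
```

```text
[ 0.44446177 -0.31995539  0.19389641] [1.03604068e+00 2.96554879e+00 1.99952804e-04] [ 1.05  0.46 -0.72  1.79  0.35  1.03  1.1 ]
[[337.7300098  282.48829528]
 [303.15493277 282.43608973]
 [301.1961709  149.38791084]
 [339.69948399 149.44497354]]
```

View pics/w3.png

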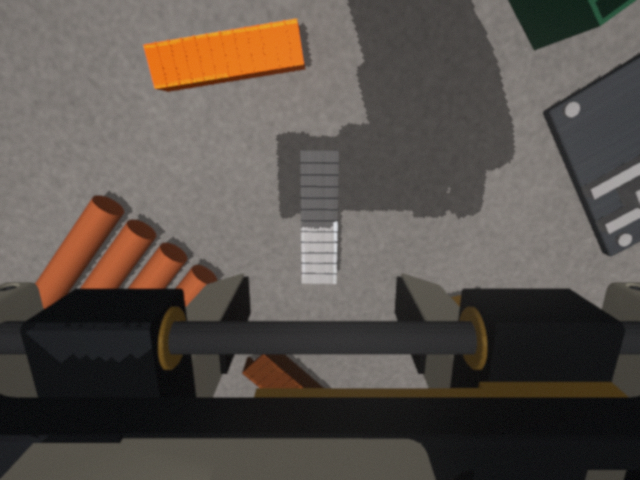

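The strip spans x 301–338, y 150–283, within 1 px of the prediction. I'll descend and grip.

Request:
{"fn": "arm_command", "kwargs": {
  "deltas": [0,0,0,-0.001,-0.001,-0.05,60,0,0,0,-0.001,-0.001,-0.1,60,0,0,0,-0.001,-0.001,-0.14,60,0,0,0,-0.001,-0.001,-0.161,60,0,0,0,-0.001,-0.001,-0.161,60,0,0,0,-0.001,-0.001,-0.161,60],
  "force": 30
}}

```text
clock: 11.15
position: [0.4434, -0.3217, 0.0332]
ee_rot: [1.036, 2.966, 0.0]
force: [0.8, -0.4, 0.8]
width: 0.656
gripper_force: 0.0
```

Request:
{"fn": "arm_command", "kwargs": {
  "deltas": [0,0,0,0,0,0,25,0,0,0,0,0,0,25,0,0,0,0,0,0,25,0,0,0,0,0,0,25,0,0,0,0,0,0,25,0,0,0,0,0,0,25,0,0,0,0,0,0.02,25,0,0,0,0,0,0.05,25,0,0,0,0,0,0.09,25,0,0,0,0,0,0.13,25,0,0,0,0,0,0.13,25],
  "force": 35
}}

```text
clock: 12.25
position: [0.4454, -0.323, 0.1677]
ee_rot: [1.034, 2.958, -0.003]
force: [0.2, 0.0, -2.1]
width: 0.345
gripper_force: 35.0
```

Request:
{"fn": "arm_command", "kwargs": {
  "deltas": [0,0,-0.6447,0.1634,0.3888,0,25,0,0,-0.6447,0.1634,0.3888,0,25,0,0,-0.6447,0.1634,0.3888,0,25,0,0,-0.6447,0.1634,0.3888,0,25,0,0,-0.6447,0.1634,0.3888,0,25,0,0,-0.6447,0.1634,0.3888,0,25,0,0,-0.6447,0.1634,0.3888,0,25,0,0,-0.6447,0.1634,0.3888,0,25,0,0,-0.6447,0.1634,0.3888,0,25,0,0,-0.6447,0.1634,0.3888,0,25,0,0,-0.6447,0.1634,0.3888,0,25,0,0,-0.6447,0.1634,0.3888,0,25,0,0,-0.6447,0.1634,0.3888,0,25,0,0,-0.6447,0.1634,0.3888,0,25]
}}

```text
clock: 13.65
position: [0.6059, 0.0652, 0.1627]
ee_rot: [2.347, 2.088, -0.001]
force: [-0.9, -0.5, -2.8]
width: 0.342
gripper_force: 35.0
```

```bash
python3 - <<'E'
from h import *
s=sensors.observe();e=s['ee_rot'];print(s['position'],2*np.degrees(np.arctan2(e[1],e[0]))%180-90,s['ft_torque'],s['dq'].round(3))
E
```

```text
[0.60590826 0.06519471 0.16268822] -6.67884581887607 [-0.05239786 -0.12841031 -0.08562012] [-0.005 -0.001 -0.004 -0.005 -0.002 -0.    -0.002]
```

Request:
{"fn": "arm_command", "kwargs": {
  "deltas": [0,0,0.0013,0.0029,0.0006,-0.04,25,0,0,0.0013,0.0029,0.0006,-0.075,25,0,0,0.0013,0.0029,0.0006,-0.1,25,0,0,0.0013,0.0029,0.0006,-0.1,25,0,0,0.0013,0.0029,0.0006,-0.1,25,0,0,0.0013,0.0029,0.0006,-0.1,25]
}}

```text
clock: 14.25
position: [0.6099, 0.0674, 0.0645]
ee_rot: [2.342, 2.092, 0.003]
force: [0.7, 0.8, -1.0]
width: 0.343
gripper_force: 35.0
```

```bash
python3 - <<'E'
from h import *
s=sensors.observe();e=s['ee_rot'];print(s['position'],2*np.degrees(np.arctan2(e[1],e[0]))%180-90,s['force'])
im=optics.get_image("wrist");cv2.imwrite("pics/w4raw.png",im);im2=optics.get_image("scene")
m=np.hstack([cv2.resize(im[0:360,180:500],None,fx=1.3,fy=1.3),cv2.resize(im2[180:297,400:480],(320,468),interpolation=cv2.INTER_CUBIC)]);print(m.shape);cv2.imwrite("pics/w4.png",m)
E
```

```text
[0.60994892 0.06735926 0.06450292] -6.475674225793995 [ 0.69538379  0.81543301 -1.04641192]
(468, 736, 3)
```

View pics/w4.png

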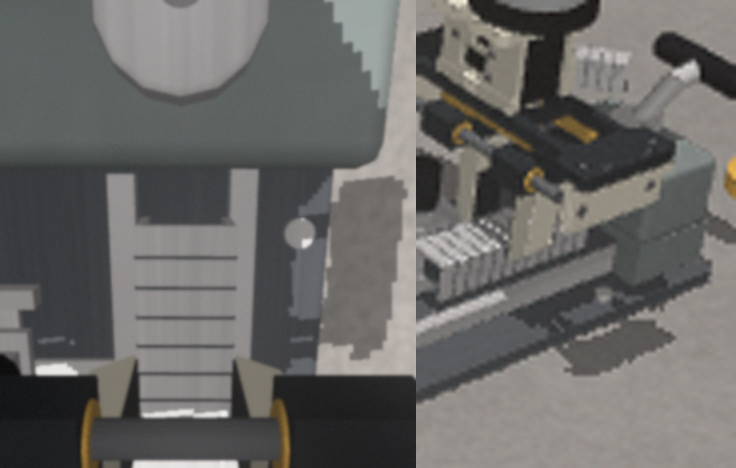

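```bash
python3 - <<'E'
from h import *
np.set_printoptions(precision=4,suppress=True)
im=cv2.imread("pics/w4raw.png");g=cv2.GaussianBlur(im.mean(2),(0,0),1);c=optics.calibration("wrist")
yaw=np.radians(83.44);ey=np.array([-np.sin(yaw),np.cos(yaw)])
tcp=sensors.observe()['position'][:2]
def ed(v,lo,hi,sg):
    r=sg*np.gradient(g[v-2:v+3].mean(0));i=lo+int(np.argmax(r[lo:hi]));return i+.5*(r[i-1]-r[i+1])/(r[i-1]-2*r[i]+r[i+1])
for v in(142,150,158):
    uv=(ed(v,278,292,-1),v),(ed(v,350,366,1),v);y=[(ray(0,u,.024,c)[:2]-tcp)@ey for u in uv];print("wall",uv,y,np.mean(y))
for v in(180,195,210,230,245):
    a,b=ed(v,275,292,1),ed(v,355,372,-1)
    y=[(ray(0,u,.0573,c)[:2]-tcp)@ey for u in((a,v),(b,v))];print("strip",a,b,y,np.mean(y))
    print("   outer wall",ed(v,255,275,1),ed(v,372,384,-1))
E
```

```text
wall ((np.float64(282.9958263521698), 142), (np.float64(356.79789826388486), 142)) [np.float64(0.019894197388776323), np.float64(-0.015801611619771158)] 0.002046292884502582
wall ((np.float64(283.30285056993205), 150), (np.float64(356.6295493318735), 150)) [np.float64(0.019855114446045086), np.float64(-0.01582850142390035)] 0.002013306511072368
wall ((np.float64(283.53001207686975), 158), (np.float64(356.3551443524866), 158)) [np.float64(0.019854641336319312), np.float64(-0.01580377810491968)] 0.002025431615699815
strip 285.36328873266126 356.2209068455269 [np.float64(0.015911117554255404), np.float64(-0.012845920922866906)] 0.001532598315694249
   outer wall 263.5277083931315 376.38044435424
strip 286.4829976234302 369.7917377066111 [np.float64(0.015619671160421802), np.float64(-0.018595758785576365)] -0.0014880438125772812
   outer wall 264.03690326472343 375.6719123148765
strip 284.84752001317054 369.99479133384375 [np.float64(0.016466005910385256), np.float64(-0.01892626387815657)] -0.0012301289838856574
   outer wall 264.8237528252059 375.0810591915476
strip 285.8277230988434 369.77767627339057 [np.float64(0.016291901709596393), np.float64(-0.019173376987169467)] -0.0014407376387865368
   outer wall 265.75626884267797 374.20169923576015
strip 274.5436771266184 369.21202669374395 [np.float64(0.021296043663382835), np.float64(-0.01919173407935437)] 0.0010521547920142333
   outer wall 266.42841553289907 373.5190296975525
```

```bash
python3 - <<'E'
import cv2
im=cv2.imread("pics/w4raw.png").mean(2)
for v in(190,205,216):
    print(im[v-2:v+3,258:300].mean(0).astype(int).tolist());print(im[v-2:v+3,345:385].mean(0).astype(int).tolist())
E
```

```text
[64, 65, 66, 64, 66, 80, 109, 134, 144, 145, 146, 145, 144, 145, 145, 145, 145, 145, 146, 146, 145, 145, 146, 146, 145, 144, 144, 145, 146, 145, 146, 145, 145, 142, 144, 143, 143, 144, 144, 143, 144, 145]
[141, 142, 142, 143, 143, 143, 143, 142, 141, 142, 141, 140, 141, 141, 142, 141, 141, 142, 143, 144, 143, 143, 144, 143, 143, 143, 143, 143, 142, 139, 127, 104, 80, 70, 68, 68, 67, 67, 67, 68]
[62, 63, 65, 64, 65, 68, 87, 115, 135, 142, 144, 144, 144, 144, 144, 144, 144, 144, 143, 144, 145, 144, 144, 144, 144, 144, 144, 146, 145, 147, 147, 146, 145, 144, 144, 143, 143, 143, 144, 143, 143, 144]
[142, 142, 142, 142, 142, 142, 143, 141, 140, 140, 139, 140, 141, 141, 141, 141, 142, 143, 145, 145, 144, 144, 144, 144, 145, 144, 144, 144, 143, 136, 116, 88, 72, 68, 67, 68, 68, 67, 68, 69]
[64, 63, 65, 65, 65, 66, 76, 103, 131, 140, 144, 142, 143, 143, 143, 142, 143, 144, 143, 143, 143, 143, 143, 143, 143, 142, 143, 143, 146, 146, 146, 147, 146, 143, 143, 142, 142, 143, 143, 144, 143, 143]
[141, 142, 141, 142, 142, 142, 140, 140, 140, 139, 139, 139, 139, 140, 140, 140, 142, 144, 145, 144, 144, 145, 144, 144, 145, 145, 144, 143, 140, 126, 100, 79, 71, 69, 68, 68, 68, 68, 69, 70]
```

```bash
python3 - <<'E'
from h import *
im=cv2.imread("pics/w4raw.png").mean(2);c=optics.calibration("wrist")
ey=np.array([-np.sin(np.radians(83.44)),np.cos(np.radians(83.44))]);tcp=sensors.observe()['position'][:2]
col=im[:,300:350].mean(1)
for v0 in(198,222,245,266):
    v=v0-6+int(np.argmin(col[v0-6:v0+7]));d=im[v]-(im[v-4]+im[v+4])/2
    x=np.where(d[265:380]<-20)[0]+265
    y=[(ray(0,(u,v),.0573,c)[:2]-tcp)@ey for u in(x[0]-.5,x[-1]+.5)];print(v,x[0],x[-1],y,np.mean(y))
E
```

```text
198 283 362 [np.float64(0.01729185350981584), np.float64(-0.015641614699690762)] 0.00082511940506254
221 283 361 [np.float64(0.017581061271511666), np.float64(-0.01554763834833753)] 0.001016711461587068
244 284 360 [np.float64(0.017454088504522923), np.float64(-0.015450087261007892)] 0.0010020006217575156
266 285 360 [np.float64(0.017309115155371726), np.float64(-0.01576970477460831)] 0.0007697051903817077
```

Strip and channel centres differ by 1.1 mm, which matches the position reading from the rail grip. I'll correct for it and lower.

Request:
{"fn": "arm_command", "kwargs": {
  "deltas": [0,0,0,-0.0011,0,0,25,0,0,0,-0.0011,0,-0.004,25,0,0,0,-0.0011,0,-0.009,25,0,0,0,-0.0011,0,-0.014,25,0,0,0,-0.0011,0,-0.018,25,0,0,0,-0.0011,0,-0.018,25,0,0,0,-0.0011,0,-0.018,25]
}}

```text
clock: 15.05
position: [0.6076, 0.0672, 0.0453]
ee_rot: [2.343, 2.093, -0.001]
force: [-4.2, -0.6, 10.8]
width: 0.343
gripper_force: 35.0
```

Request:
{"fn": "arm_command", "kwargs": {
  "deltas": [0,0,0,0,0,0.0005,48,0,0,0,0,0,0.0005,48,0,0,0,0,0,0.0005,48,0,0,0,0,0,0.0005,48,0,0,0,0,0,0.0005,48,0,0,0,0,0,0.03,48,0,0,0,0,0,0.07,48,0,0,0,-0.01,-0.04,0.1,70,0,0,0,-0.014,-0.08,0.1,70,0,0,0,-0.014,-0.12,0.1,70,0,0,0,-0.014,-0.136,0.1,70,0,0,0,-0.014,-0.136,0.1,70,0,0,0,-0.014,-0.136,0.1,70]
}}

```text
clock: 16.35
position: [0.5939, -0.0677, 0.1446]
ee_rot: [-2.342, -2.093, -0.001]
force: [0.7, 0.7, 0.3]
width: 0.76
gripper_force: 0.0
```

```bash
python3 - <<'E'
from h import *
s=sensors.observe();e=s['ee_rot'];print(s['position'],2*np.degrees(np.arctan2(e[1],e[0]))%180-90,s['force'])
im=optics.get_image("wrist");cv2.imwrite("pics/w5raw.png",im);cv2.imwrite("pics/w5.png",cv2.resize(im[0:340,180:480],None,fx=1.75,fy=1.75,interpolation=cv2.INTER_CUBIC))
c=optics.calibration("wrist");im=im.mean(2)
ey=np.array([-np.sin(np.radians(83.44)),np.cos(np.radians(83.44))]);ex=np.array([ey[1],-ey[0]])
# profile along the channel centre line and grip position, as stapler x (origin from fit)
o=np.array([.6038,.0241]);
for z,ya,a,b in((.038,0,-.03,.125),):
    xs=np.arange(a,b,.0025);P=[np.r_[o+x*ex+ya*ey,z] for x in xs];uv=proj(0,P,c).round().astype(int)
    print([(round(x*1e3),int(im[v,u])) for x,(u,v) in zip(xs,uv) if 0<=v<480 and 0<=u<640])
E
```

```text
[ 0.59388631 -0.06768364  0.1446295 ] -6.439108106904655 [0.72478408 0.70231554 0.26896829]
[(-30, 57), (-28, 56), (-25, 58), (-23, 55), (-20, 58), (-18, 66), (-15, 128), (-13, 129), (-10, 129), (-8, 113), (-5, 126), (-3, 131), (0, 131), (2, 126), (5, 132), (7, 133), (10, 134), (12, 122), (15, 121), (17, 135), (20, 133), (22, 128), (25, 131), (27, 132), (30, 133), (32, 119), (35, 131), (37, 136), (40, 132), (42, 129), (45, 131), (47, 133), (50, 132), (52, 122), (55, 125), (57, 134)]
```

The strip lies in the channel with its rear end at stapler x ≈ -17 mm. Next I'll grip the rail and push it home.

Request:
{"fn": "arm_command", "kwargs": {
  "deltas": [0,0,0,0.0056,0,-0.03,70,0,0,0,0.0056,0,-0.06,70,0,0,0,0.0056,0,-0.08,70,0,0,0,0.0056,0,-0.08,70,0,0,0,0.0056,0,-0.08,40,0,0,0,0.0056,0,-0.08,40,0,0,0,0.0056,0,-0.08,40,0,0,0,0.0056,0,-0.08,40,0,0,0,0.0056,0,-0.08,40,0,0,0,0.0056,0,-0.08,40],
  "force": 45
}}

```text
clock: 17.4
position: [0.5995, -0.0684, 0.0659]
ee_rot: [2.343, 2.093, 0.001]
force: [-2.7, 1.9, 5.3]
width: 0.5
gripper_force: 45.0
```

Request:
{"fn": "arm_command", "kwargs": {
  "deltas": [0,0,0,0.0005,0.004,0,40,0,0,0,0.001,0.01,0,40,0,0,0,0.002,0.018,0,40,0,0,0,0.003,0.026,0,40,0,0,0,0.004,0.034,0,40,0,0,0,0.005,0.042,0,40,0,0,0,0.0057,0.05,0,40,0,0,0,0.0066,0.058,0,40,0,0,0,0.0076,0.066,0,40,0,0,0,0.0085,0.074,0,40,0,0,0,0.0085,0.074,0,40,0,0,0,0.0085,0.074,0,40]
}}

```text
clock: 18.6
position: [0.6077, 0.0035, 0.0659]
ee_rot: [2.343, 2.09, -0.003]
force: [-4.4, -4.5, 7.4]
width: 0.497
gripper_force: 45.0
```

Request:
{"fn": "arm_command", "kwargs": {
  "deltas": [0,0,0,0.0005,0.004,0,40,0,0,0,0.0009,0.008,0,40,0,0,0,0.0012,0.011,0,40,0,0,0,0.0012,0.011,0,40,0,0,0,0.0012,0.011,0,40]
}}

```text
clock: 19.1
position: [0.6086, 0.0113, 0.0658]
ee_rot: [2.343, 2.087, -0.008]
force: [-6.7, -12.8, 11.1]
width: 0.497
gripper_force: 45.0
```

Request:
{"fn": "arm_command", "kwargs": {
  "deltas": [0,0,0,0.0003,0.003,0,40,0,0,0,0.0005,0.005,0,40,0,0,0,0.0005,0.005,0,40,0,0,0,0.0005,0.005,0,40]
}}

```text
clock: 19.5
position: [0.6087, 0.0116, 0.0658]
ee_rot: [2.344, 2.081, -0.015]
force: [-8.4, -24.4, 15.5]
width: 0.499
gripper_force: 45.0
```

Request:
{"fn": "arm_command", "kwargs": {
  "deltas": [0,0,0,0,-0.003,0,40,0,0,0,0,-0.003,0,70,0,0,0,0,-0.003,0,70,0,0,0,0,-0.003,0,70,0,0,0,0,-0.003,0,70,0,0,0,0,-0.003,0,70,0,0,0,0,-0.003,0.04,70,0,0,0,0,-0.003,0.09,70,0,0,0,0,-0.02,0.11,70,0,0,0,0,-0.02,0.11,70,0,0,0,0,-0.02,0.11,70]
}}

```text
clock: 20.6
position: [0.6096, 0.001, 0.1747]
ee_rot: [2.344, 2.092, 0.0]
force: [-0.1, -0.1, -0.7]
width: 0.765
gripper_force: 0.0
```

```bash
python3 - <<'E'
from h import *
s=sensors.observe();print(s['position'],s['force'],s['clock'])
im=optics.get_image("wrist");c=optics.calibration("wrist")
ey=np.array([-np.sin(np.radians(83.44)),np.cos(np.radians(83.44))]);ex=np.array([ey[1],-ey[0]]);o=np.array([.6038,.0241])
P=lambda x,y,z:np.r_[o+x*ex+y*ey,z]
print("exp: knob(.04), grip rail0, strip rear top x=.03:",((proj(0,[P(.04,.075,.066),P(-.015,-.006,.074),P(.03,0,.038)],c)-[150,0])*800/440).round())
cv2.imwrite("pics/w6.png",cv2.resize(im[0:330,150:590],(800,600),interpolation=cv2.INTER_CUBIC))
E
```

```text
[0.60960433 0.00099292 0.17469589] [-0.14424843 -0.13444379 -0.6606822 ] 20.6
exp: knob(.04), grip rail0, strip rear top x=.03: [[ 92. 275.]
 [311. 425.]
 [297. 296.]]
```

View pics/w6.png

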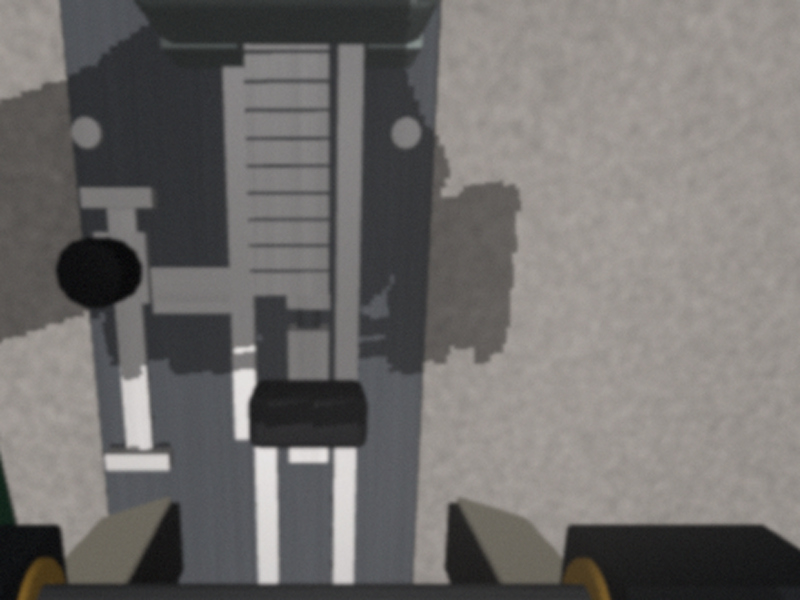

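The strip's rear end is at row 296, exactly where it should be. The rail grip at (309,414) and the knob at (97,271) are at home and wide, and nothing is being touched.

```bash
python3 -c "
from cell import arm;print(arm.sign_off())"
```

```text
the job is handed in; nothing more can be done
None
```

The stapler is loaded and handed in at 20.6 s of the 72 s limit: size slide at the wide stop, wide strip crown up against the nose, feed rail fully home. The gripper is clear of everything, and the narrow strip, bin and fittings were not touched.

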